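# Lay the bound glass negatives in their four-flap folders

## Task

Rehouse the four dark, tape-edged glass negatives: lay each one flat, picture up, in the middle of the opened four-flap folder made for its size, squared up with the creases of the middle panel. Set every one down gently without dropping it, and leave the loupe and the swab tube among them where they are.

Things in the scene. Friction and masses are not known exactly. Their poses are not given: they have to be found in the camera images.
- small_plate: The small negative: a rigid dark glass package 60 x 45 mm and 8 mm thick, about 54 g, black with a single picture in grey on top and a 3 mm border of pale grey sealing tape; loose, lying flat, picture up. Origin: centre of its underside; x along its 60 mm length, y along its 45 mm width, z up.
- small_folder: The small four-flap folder: buff card 1.2 mm thick, fixed, opened flat into a cross 128 mm long by 113 mm wide; its cream middle panel, bordered by dark creases, is 68 x 53 mm (4 mm more than the small negative all round). Origin: centre of the middle panel, at table height, 1.2 mm below the card's top; x along the panel's length, y along its width, z up.
- medium_plate: The medium negative: a rigid dark glass package 90 x 65 mm and 8 mm thick, about 117 g, black with a single picture in grey on top and a 3 mm border of pale grey sealing tape; loose, lying flat, picture up. Origin: centre of its underside; x along its 90 mm length, y along its 65 mm width, z up.
- medium_folder: The medium four-flap folder: buff card 1.2 mm thick, fixed, opened flat into a cross 166 mm long by 153 mm wide; its cream middle panel, bordered by dark creases, is 98 x 73 mm (4 mm more than the medium negative all round). Origin: centre of the middle panel, at table height, 1.2 mm below the card's top; x along the panel's length, y along its width, z up.
- narrow_plate: The narrow negative: a rigid dark glass package 107 x 45 mm and 8 mm thick, about 96 g, black with two pictures side by side along its length (a stereo pair) in grey on top and a 3 mm border of pale grey sealing tape; loose, lying flat, picture up. Origin: centre of its underside; x along its 107 mm length, y along its 45 mm width, z up.
- narrow_folder: The narrow four-flap folder: buff card 1.2 mm thick, fixed, opened flat into a cross 175 mm long by 113 mm wide; its cream middle panel, bordered by dark creases, is 115 x 53 mm (4 mm more than the narrow negative all round). Origin: centre of the middle panel, at table height, 1.2 mm below the card's top; x along the panel's length, y along its width, z up.
- large_plate: The large negative: a rigid dark glass package 130 x 60 mm and 8 mm thick, about 156 g, black with two pictures side by side along its length (a stereo pair) in grey on top and a 3 mm border of pale grey sealing tape; loose, lying flat, picture up. Origin: centre of its underside; x along its 130 mm length, y along its 60 mm width, z up.
- large_folder: The large four-flap folder: buff card 1.2 mm thick, fixed, opened flat into a cross 206 mm long by 140 mm wide; its cream middle panel, bordered by dark creases, is 138 x 68 mm (4 mm more than the large negative all round). Origin: centre of the middle panel, at table height, 1.2 mm below the card's top; x along the panel's length, y along its width, z up.
- loupe: Bystander: a black round stand magnifier, 36 mm across and 37 mm high, standing loose among the negatives. Origin: centre of its underside.
- swab_tube: Bystander: a clear swab tube with a square red cap, lying loose on the table among the negatives, 122 mm long, 17 mm wide and high. Origin: on the table under about the middle of its length; x along the tube towards the cap.
Things that resemble listed ones, but are neither listed nor needed, are in the scene too. What is shaped like the large_plate but blue or yellow is not meant.

How it is judged (in metres and radians):
At the end, for the whole second after the job is handed in: Each of the four negatives lies flat on the middle panel of the folder of its own size: centre within 10 mm of the panel's centre, long side within 8 degrees (0.14 rad) of the panel's, tilt under 3 degrees (0.05 rad), underside less than 5 mm above the table, at rest and released (horizontal distance between small_plate and small_folder below 0.01 m and angle between the x axis of small_plate and the x axis of small_folder, either way round below 0.14 rad and angle between each of small_plate, medium_plate, narrow_plate, large_plate's own z axis and vertical below 0.05 rad and z of small_plate in the frame of small_folder below 0.005 m and linear speed of each of small_plate, medium_plate, narrow_plate, large_plate below 0.02 m/s and angular speed of each of small_plate, medium_plate, narrow_plate, large_plate below 0.2 rad/s and horizontal distance between medium_plate and medium_folder below 0.01 m and angle between the x axis of medium_plate and the x axis of medium_folder, either way round below 0.14 rad and z of medium_plate in the frame of medium_folder below 0.005 m and horizontal distance between narrow_plate and narrow_folder below 0.01 m and angle between the x axis of narrow_plate and the x axis of narrow_folder, either way round below 0.14 rad and z of narrow_plate in the frame of narrow_folder below 0.005 m and horizontal distance between large_plate and large_folder below 0.01 m and angle between the x axis of large_plate and the x axis of large_folder, either way round below 0.14 rad and z of large_plate in the frame of large_folder below 0.005 m); the robot touches nothing.
It fails at once if a negative is let go, or slips from the fingers, with its underside more than 20 mm above the table ((height (world z) of small_plate above 0.02 m and contact force between the fingers and small_plate below 0.02 N) or (height (world z) of medium_plate above 0.02 m and contact force between the fingers and medium_plate below 0.02 N) or (height (world z) of narrow_plate above 0.02 m and contact force between the fingers and narrow_plate below 0.02 N) or (height (world z) of large_plate above 0.02 m and contact force between the fingers and large_plate below 0.02 N)).
It fails at once if the loupe is shifted more than 20 mm (distance of loupe from where it was at the start of the episode above 0.02 m).
It fails at once if the swab tube is shifted more than 20 mm (distance of swab_tube from where it was at the start of the episode above 0.02 m).
It also fails if it takes over 112 s, if anything falls off the work surface, if the arm or the gripper's body presses on something with over 40 N, if the wrist force passes 120 N, or if a joint passes its speed limit or range.

## Robot

A 6-joint arm with a two-finger parallel gripper is mounted at the origin on the work surface. World frame = base frame: x ahead of the robot, y to its left, z up, the work surface at z = 0. Lengths are in m, angles in degrees, forces in N, time in s.
With the tool pointing down it reaches from about 0.4 to 0.825 m from the base axis. Payload 7 kg.
Tool frame: the origin (TCP) lies between the finger pads; the fingertips stand ctrl.nose_length ahead of it and the grasp point (between the pads) lies 2 mm behind it (ctrl.nose_length is the distance from the TCP to the fingertips, in m); z points along the fingers, y is the line along which they close (so a half turn about z gives the same grasp; the last joint's range is limited). The gripper opens to 88 mm and grips with 3 to 60 N. Pads are 19 mm wide; open, the fingers measure 130 mm over their backs; the gripper's body (78 mm by 193 mm) begins 47 mm behind the grasp point.
Start: joints at [-51.045, 20.546, 0.682, 0, -70.136, -16.507], TCP at [0.258, -0.624, 0.244] pointing down, gripper open.
Joint ranges: [-176.03, 176.03], [-82.01, 121.73], [-58.28, 71.71], [-173.87, 95.51], [-174.79, -0.11], [-173.66, 173.66]. Speed limits (degrees/s): [136.94, 136.94, 172.46, 180, 180, 180].

## Interface

Orientations are given as [roll, pitch, yaw] about the fixed x, y, z axes, in that order (R = Rz(yaw) Ry(pitch) Rx(roll)).
In Python, from plant import ctrl gives the robot as it stands.
- The arm moves only by the tool apply_moves, never from a script. Its argument "commands" is a list of rows, each a list of 3 entries, a list of its own where there are three numbers: the shift along the world's x, y, z in cm, then the turn about the world's z in rad, then the closure, from 0 (fully open) to 1 (shut). In form: [[[x, y, z], turn, jaw], ...]. A call has 1 to 20 rows; each row is the pose to reach, as a shift and turn from the pose commanded when the call began; what a row does not reach only later rows make up. A row lasts 1/12 s, in which the tool goes at most 41.7 mm and 7.16 degrees, less where a joint would pass 70% of its speed; a pose out of reach is approached as far as the arm can. A call with a gripper value outside its range is refused whole. The fingers move at their own pace and stop on an object; the grip force is fixed at half the most. Time passes only in rows, so rows that repeat a pose let the fingers close. It gives the time, the measured TCP pose, the force, the opening and the grip force at its end, in the units of the state.
- ctrl.get_obs(): the state, without advancing time (a new reading comes with each control period).
- ctrl.snapshot(name): name is "scene" or "top" or "wrist"; returns a dict with "img" (400x640x3 uint8, red, green, blue), "fx", "fy", "cx", "cy" (pixels), "T" (4x4, takes a point from camera to world coordinates). Camera axes: x right, y up, looking along -z (the intrinsics and any distortion apply to the point x, -y, -z); pixel columns grow to the right and rows downward; lengths in m; the calibration is good to about 2 mm. A picture is of the moment at which its call begins. There is no depth.
- ctrl.close_job(): hands the job in; it is judged then, once.
Trained networks look in a picture, given as the dict that the camera call returned (one of the last four; its "shot" number tells which), for a name from the list of things; names that differ only in an ending like _2 or _b are one class to them, and where a whole thing is asked for, a point or a joint stands for the part that bears it (a point fixed in the world has none). Each returns a list of dicts, best first, with "score" (0 to 1); they miss things now and then, are a little off and sometimes report something else, mostly with a low value. They report only what shows in the picture. A call takes as long as a camera call. They do not tell look-alikes from the thing itself.
- ctrl.search_frame(picture, target): "at" ([column, row] in pixels, amid what is visible of it).
- ctrl.spot_point(picture, target): "at" ([column, row] in pixels: a listed point, or the origin of a listed thing).
The state is a dict: "clock": time; "joint_pos": joint angles; "qvel": joint speeds; "tau": joint torques, N m; "tool_pos": TCP position; "orientation": TCP orientation; "force": force on the tool from outside, world axes, zero at the start; "moment": the same for the moment, N m; "opening": finger opening in m; "gripper_force": force on a finger pad.
Only numpy, scipy, OpenCV 4.12 (cv2) and the standard library are available. Lean on these libraries where they do the work, as an engineer would, in place of code of your own. Each camera call takes 0.05 s, during which the arm holds its last target. There are 200 camera calls.

## Working session

There is one attempt and no reset: what is moved stays moved. The work goes in short steps, Python scripts to look and compute and a tool call to move; the robot and the scene stay as the last step left them, time stands still between calls to the robot, and variables do not carry over. Pictures are saved under pics/ and viewed, at most 14 in all, crops included, and the job is handed in when it is done.

Besides the shell and the picture viewer there is one more tool, called as a command line: name --argument value ..., lists and objects as JSON in quotes. apply_moves: Moves the arm, as the interface text tells. Its arguments: {"type":"object","properties":{"commands":{"type":"array"}},"required":["commands"]}

```bash
mkdir -p pics; python3 - <<'E'
from plant import ctrl
import cv2
print(ctrl.nose_length, ctrl.get_obs())
for n in ("top","scene"):
    s=ctrl.snapshot(n); cv2.imwrite(f"pics/{n}0.png",s["img"][:,:,::-1])
    print(n,s["fx"],s["fy"],s["cx"],s["cy"],s["T"].tolist() if hasattr(s["T"],"tolist") else s["T"],[k for k in s])
    if n=="top":
        for t in ["small_plate","medium_plate","narrow_plate","large_plate","small_folder","medium_folder","narrow_folder","large_folder","loupe","swab_tube"]:
            print(t,[(d["at"],round(d["score"],2)) for d in ctrl.spot_point(s,t)])
E
```

```text
0.017 {'clock': 0.0, 'joint_pos': array([-5.10452455e+01,  2.05895937e+01,  6.33678082e-01, -1.93658479e-02,
       -7.01342618e+01, -1.65037909e+01]), 'qvel': array([-0.006335  , -0.03117417, -0.05262813, -0.00929717, -0.06417214,
       -0.10830102]), 'tau': array([-1.32376204e-03, -5.82716453e+01,  2.93060696e+01,  6.99703708e+00,
        6.89007895e-03, -1.94962754e-04]), 'tool_pos': array([ 0.25754619, -0.62344533,  0.24264508]), 'orientation': array([ 1.79908366e+02, -8.16469633e-03, -1.57555625e+02]), 'force': array([ 0.80578364,  0.74159796, -0.45462634]), 'moment': array([ 0.04581179, -0.03554122,  0.08003656]), 'gripper_force': 0.0, 'opening': 0.08761075281528898}
top 431.5496165190228 431.5496165190228 313.1377835000214 192.723735858353 [[-0.02209053404095641, 0.997081984699373, -0.07307204728036816, 0.3848618297565188], [-0.9995971494102655, -0.02072518080984196, 0.019390868244368403, -0.04713939920739367], [0.017819854002107942, 0.07347096479806409, 0.9971381399460083, 1.102343739121163], [0.0, 0.0, 0.0, 1.0]] ['img', 'fx', 'fy', 'cx', 'cy', 'T', 'shot']
small_plate [([428.9, 206.0], 0.74)]
medium_plate [([145.4, 205.1], 0.89), ([431.0, 206.5], 0.35)]
narrow_plate [([242.4, 209.8], 0.91)]
large_plate [([332.2, 203.6], 0.68), ([384.4, 270.4], 0.65), ([473.3, 255.2], 0.55)]
small_folder [([246.5, 119.4], 0.63)]
medium_folder [([178.3, 121.7], 0.84)]
narrow_folder []
large_folder [([315.9, 133.2], 0.55)]
loupe [([287.3, 206.8], 0.59)]
swab_tube [([376.2, 199.7], 0.77), ([432.0, 204.4], 0.69)]
scene 372.76033318013515 372.76033318013515 317.66589851325193 203.03691105097184 [[0.8359066427847647, -0.42891090017823846, 0.3424843416224993, 0.7929515557941321], [0.5487571125887201, 0.6658221534268202, -0.505516064422648, -0.5150648735287829], [-0.011212311607980882, 0.610504954700914, 0.7919330681023746, 0.7710785142241671], [0.0, 0.0, 0.0, 1.0]] ['img', 'fx', 'fy', 'cx', 'cy', 'T', 'shot']
```

View pics/top0.png

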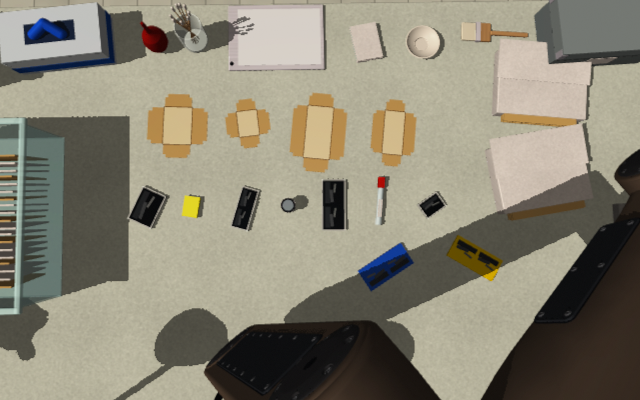

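View pics/scene0.png

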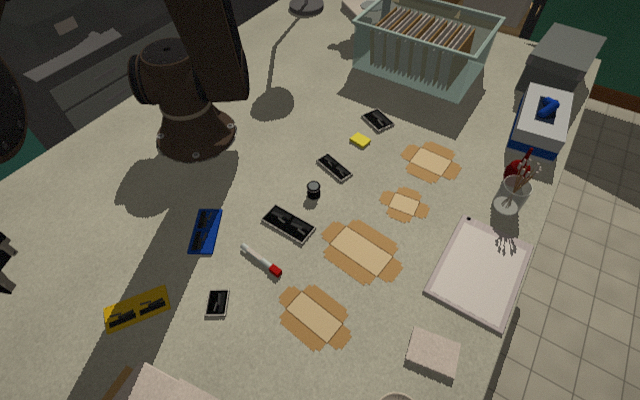

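The top view shows the dark tape-edged plates: medium (147,206), narrow (245,207), large (334,204) and small (432,204).

- **Look-alikes:** blue (386,267) and yellow (474,257) plates, and a yellow box (193,206). I'm leaving these out by colour.
- **Bystanders:** loupe (288,205) and tube (381,200).
- **Folders by size:** medium (178,126), small (247,123), large (319,132), narrow (394,132).

Next I'll measure them on rectified planes.

```bash
cat > h.py <<'E'
from plant import ctrl
import cv2, numpy as np
SZ=dict(small=(.060,.045),medium=(.090,.065),narrow=(.107,.045),large=(.130,.060))
def pix2w(s,p,z):
    T=np.array(s["T"]); d=T[:3,:3]@np.array([(p[0]-s["cx"])/s["fx"],-(p[1]-s["cy"])/s["fy"],-1.])
    return T[:3,3]+d*(z-T[2,3])/d[2]
def w2pix(s,P):
    T=np.array(s["T"]); c=T[:3,:3].T@(np.array(P)-T[:3,3])
    return [s["cx"]+s["fx"]*c[0]/-c[2], s["cy"]-s["fy"]*c[1]/-c[2]]
def rect(s,ctr,z,half=.12,ppm=2000):
    "ortho patch at height z: col -> -y, row -> -x"
    n=int(2*half*ppm); q=[(half,half),(half,-half),(-half,-half),(-half,half)]
    src=np.float32([w2pix(s,[ctr[0]+a,ctr[1]+b,z]) for a,b in q])
    M=cv2.getPerspectiveTransform(src,np.float32([[0,0],[n,0],[n,n],[0,n]]))
    return cv2.warpPerspective(s["img"],M,(n,n),flags=cv2.INTER_CUBIC)
def fit(mask,ctr,half=.12,ppm=2000):
    "biggest blob nearest the middle -> x,y,yaw of long side (deg), long, short (mm)"
    cs,_=cv2.findContours(mask.astype(np.uint8),cv2.RETR_EXTERNAL,cv2.CHAIN_APPROX_NONE)
    n=half*ppm
    cs=[c for c in cs if cv2.contourArea(c)>1500]
    c=max(cs,key=lambda c:cv2.contourArea(c)/(1+(np.hypot(*(c.mean(0)[0]-n))/40)**2))
    (u,v),(w,h),a=cv2.minAreaRect(c)
    b=np.deg2rad(a if w>h else a+90)   # long-side dir in image
    yaw=np.rad2deg(np.arctan2(-np.cos(b),-np.sin(b)))
    yaw=(yaw+90)%180-90
    return ctr[0]+half-v/ppm, ctr[1]+half-u/ppm, yaw, max(w,h)/ppm*1e3, min(w,h)/ppm*1e3
def plate(s,p,z=.008,half=.12,ctr=None):
    ctr=pix2w(s,p,z) if ctr is None else ctr
    r=rect(s,ctr,z,half); m=(r.max(2)<75).astype(np.uint8)*255
    m=cv2.morphologyEx(m,cv2.MORPH_OPEN,np.ones((13,13)))
    return fit(m,ctr,half),r,m
def panel(s,p,z=.0012,half=.12,ctr=None):
    ctr=pix2w(s,p,z) if ctr is None else ctr
    r=rect(s,ctr,z,half); f=r.astype(int); sat=(f[...,0]-f[...,2])/(f[...,0]+1.)
    # cream: less saturated than buff, more than table
    m=((sat>.22)&(sat<.40)&(f[...,0]>170)).astype(np.uint8)*255
    m=cv2.morphologyEx(m,cv2.MORPH_OPEN,np.ones((13,13)))
    return fit(m,ctr,half),r,m
E
python3 - <<'E'
from h import *
s=ctrl.snapshot("top")
for p in [(178,115),(178,126),(165,126),(220,126)]: print(s["img"][p[1],p[0]])
P=dict(medium=(147,206),narrow=(245,207),large=(334,204),small=(432,204))
F=dict(medium=(178,126),small=(247,123),large=(319,132),narrow=(394,132))
rows=[]
for k in P:
    a,r,m=plate(s,P[k]); b,r2,m2=panel(s,F[k])
    print(k,"plate",np.round(a,4),"want",(SZ[k][0]*1e3-6,SZ[k][1]*1e3-6)); print("  folder",np.round(b,4),"want",(SZ[k][0]*1e3+8,SZ[k][1]*1e3+8))
    col=[]
    for im,mm in((r,m),(r2,m2)):
        im=im.copy(); cs,_=cv2.findContours(mm,cv2.RETR_EXTERNAL,cv2.CHAIN_APPROX_NONE); cv2.drawContours(im,cs,-1,(255,0,0),2); col.append(cv2.resize(im,(200,200)))
    rows.append(np.vstack(col))
cv2.imwrite("pics/m.png",np.hstack(rows)[:,:,::-1])
E
```

```text
[209 185 139]
[209 187 139]
[208 186 138]
[183 180 158]
medium plate [  0.4382   0.3527 -25.1148  83.7125  58.0767] want (84.0, 59.0)
  folder [ 0.647   0.2778 -2.2026 95.5063 70.7938] want (98.0, 73.0)
narrow plate [  0.4297   0.1069 -17.0205 100.3034  38.0626] want (101.0, 39.0)
  folder [  0.6185  -0.2795  -6.5321 112.5395  50.8244] want (115.0, 53.0)
large plate [ 4.342000e-01 -1.186000e-01 -8.488000e-01  1.226976e+02  5.304230e+01] want (124.0, 54.0)
  folder [ 6.230000e-01 -8.480000e-02 -6.282500e+00  1.359173e+02  6.607780e+01] want (138.0, 68.0)
small plate [  0.4278  -0.3697 -56.6894  53.2225  38.5618] want (54.0, 39.0)
  folder [ 0.65    0.0971  5.7106 65.772  50.7966] want (68.0, 53.0)
```

View pics/m.png

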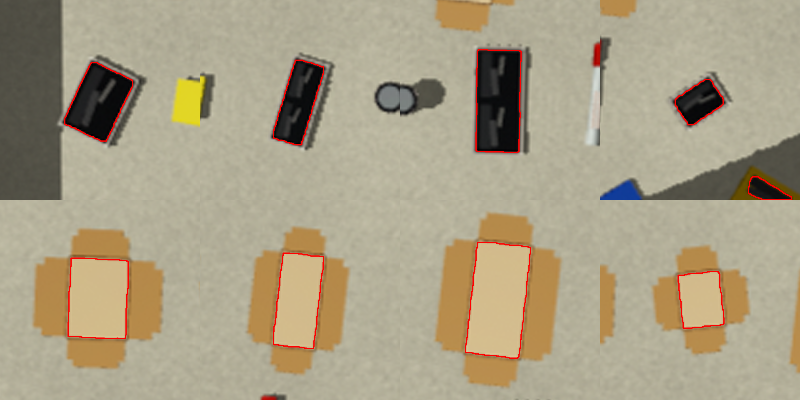

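Every measured size matches what's given, to within about 3 mm, and the crop confirms the right plates. I'll start with the small plate and hover above it first.

apply_moves --commands '[[[17.0,25.4,-8],1.761,0],[[17.0,25.4,-8],1.761,0],[[17.0,25.4,-8],1.761,0],[[17.0,25.4,-8],1.761,0],[[17.0,25.4,-8],1.761,0],[[17.0,25.4,-8],1.761,0],[[17.0,25.4,-8],1.761,0],[[17.0,25.4,-8],1.761,0],[[17.0,25.4,-8],1.761,0],[[17.0,25.4,-8],1.761,0],[[17.0,25.4,-8],1.761,0],[[17.0,25.4,-8],1.761,0],[[17.0,25.4,-8],1.761,0],[[17.0,25.4,-8],1.761,0],[[17.0,25.4,-8],1.761,0],[[17.0,25.4,-8],1.761,0],[[17.0,25.4,-8],1.761,0]]'

```text
clock: 2.07
tool_pos: [0.4277, -0.3699, 0.1636]
orientation: [-180.0, -0.0, -56.9]
force: [1.3, 0.8, -0.2]
opening: 0.0876
gripper_force: 0.0
```

```bash
python3 - <<'E'
from h import *
o=ctrl.get_obs(); print(o["tool_pos"],o["orientation"],o["joint_pos"],o["clock"])
s=ctrl.snapshot("wrist"); print(np.array(s["T"])[:3,3]); cv2.imwrite("pics/w0.png",s["img"][:,:,::-1])
try:
    a,r,m=plate(s,None,ctr=(.428,-.370)); print(np.round(a,4))
except Exception as e: print(e)
print(w2pix(s,[.428,-.37,.008]))
E
```

```text
[ 0.42773589 -0.36988123  0.16362058] [-1.79997096e+02 -7.12970305e-03 -5.68809401e+01] [-2.10232192e+01  1.40929458e+01 -1.96682346e+01  2.19267113e-03
 -5.62313401e+01  5.41410607e+01] 2.0667
[ 0.47133052 -0.43720215  0.30479675]
[  0.4259  -0.3692 -56.3099  53.2512  38.413 ]
[np.float64(318.8651386411284), np.float64(189.049620452578)]
```

View pics/w0.png

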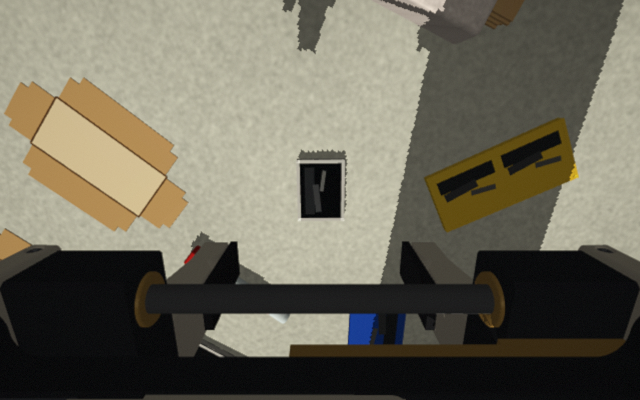

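The wrist view shows the small plate centred between the fingers at (320,190), agreeing with the top view to within 2 mm. Descending to grasp.

apply_moves --commands '[[[0,0,-4],0,0],[[0,0,-8],0,0],[[0,0,-11],0,0],[[0,0,-13],0,0],[[0,0,-14],0,0],[[0,0,-14.5],0,0],[[0,0,-14.5],0,1],[[0,0,-14.5],0,1],[[0,0,-14.5],0,1],[[0,0,-14.5],0,1],[[0,0,-14.5],0,1],[[0,0,-14.5],0,1],[[0,0,-14.5],0,1],[[0,0,-14.5],0,1],[[0,0,-14.5],0,1],[[0,0,-14.5],0,1]]'

```text
clock: 3.45
tool_pos: [0.4278, -0.3699, 0.0188]
orientation: [-180.0, -0.0, -56.6]
force: [-0.3, 0.7, 4.4]
opening: 0.0444
gripper_force: 30.0
```

apply_moves --commands '[[[0,0,1],0,1],[[0,0,4],0,1],[[0,0,8],0,1],[[22.2,46.7,8],1.088,1],[[22.2,46.7,8],1.088,1],[[22.2,46.7,8],1.088,1],[[22.2,46.7,8],1.088,1],[[22.2,46.7,8],1.088,1],[[22.2,46.7,8],1.088,1],[[22.2,46.7,8],1.088,1],[[22.2,46.7,8],1.088,1],[[22.2,46.7,8],1.088,1],[[22.2,46.7,8],1.088,1],[[22.2,46.7,8],1.088,1],[[22.2,46.7,8],1.088,1],[[22.2,46.7,8],1.088,1],[[22.2,46.7,8],1.088,1],[[22.2,46.7,8],1.088,1],[[22.2,46.7,8],1.088,1]]'

```text
clock: 5.03
tool_pos: [0.6491, 0.0967, 0.0985]
orientation: [180.0, 0.1, 5.7]
force: [0.2, -1.1, -1.1]
opening: 0.0439
gripper_force: 30.0
```

```bash
python3 - <<'E'
from h import *
o=ctrl.get_obs(); print(o["tool_pos"],o["orientation"],o["opening"])
s=ctrl.snapshot("wrist"); cv2.imwrite("pics/w1.png",s["img"][:,:,::-1])
E
```

```text
[0.64912328 0.09672494 0.09847309] [1.79989802e+02 5.33893126e-02 5.68042533e+00] 0.0439338933177455
```

View pics/w1.png

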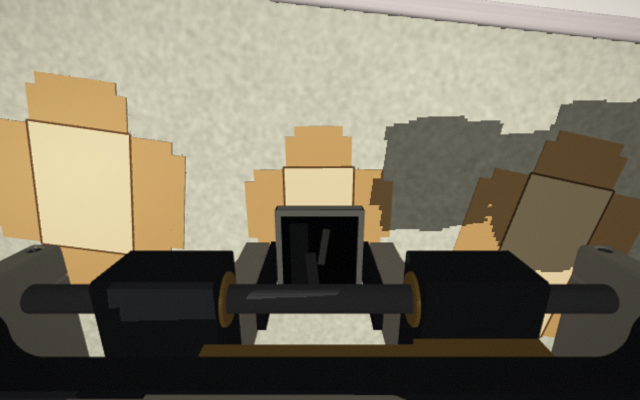

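The plate is held flat and level over the small folder's panel at (318,185). Lowering and releasing it.

apply_moves --commands '[[[0,0,-3],0,1],[[0,0,-5],0,1],[[0,0,-6.5],0,1],[[0,0,-7.2],0,1],[[0,0,-7.6],0,1],[[0,0,-7.8],0,1],[[0,0,-7.8],0,1],[[0,0,-7.8],0,1],[[0,0,-7.8],0,0.3],[[0,0,-7.8],0,0.3],[[0,0,-7.8],0,0.3],[[0,0,-7.8],0,0.3],[[0,0,-6],0,0.3],[[0,0,-3],0,0],[[0,0,0],0,0]]'

```text
clock: 6.33
tool_pos: [0.6489, 0.0969, 0.0985]
orientation: [179.9, 0.1, 5.7]
force: [0.0, 0.6, 0.0]
opening: 0.0696
gripper_force: 0.0
```

```bash
python3 - <<'E'
from h import *
o=ctrl.get_obs(); print(o["tool_pos"],o["orientation"],o["opening"])
s=ctrl.snapshot("wrist")
try:
  a,r,m=plate(s,None,z=.0092,ctr=(.65,.097)); print(np.round(a,4))
  print(np.round(plate(s,None,z=.0092,ctr=(.65,.097),half=.06)[0],4))
except Exception as e: print(e)
s=ctrl.snapshot("top"); cv2.imwrite("pics/t1.png",s["img"][:,:,::-1])
E
```

```text
[0.64891851 0.09686555 0.09845956] [1.79947949e+02 1.48381768e-01 5.68753579e+00] 0.0695879426841066
[ 0.6491  0.0973  5.7106 53.3837 39.4035]
[ 0.6491  0.0973  5.7106 53.3837 39.4035]
```

The small plate is within 1 mm of the panel centre and its angle matches. Next is the medium plate.

apply_moves --commands '[[[-21.2,25.6,0],-0.538,0],[[-21.2,25.6,0],-0.538,0],[[-21.2,25.6,0],-0.538,0],[[-21.2,25.6,0],-0.538,0],[[-21.2,25.6,0],-0.538,0],[[-21.2,25.6,0],-0.538,0],[[-21.2,25.6,0],-0.538,0],[[-21.2,25.6,0],-0.538,0],[[-21.2,25.6,0],-0.538,0],[[-21.2,25.6,0],-0.538,0],[[-21.2,25.6,0],-0.538,0],[[-21.2,25.6,-3],-0.538,0],[[-21.2,25.6,-5.5],-0.538,0],[[-21.2,25.6,-7.2],-0.538,0],[[-21.2,25.6,-7.8],-0.538,0],[[-21.2,25.6,-8],-0.538,0],[[-21.2,25.6,-8],-0.538,0]]'

```text
clock: 7.85
tool_pos: [0.4382, 0.352, 0.0184]
orientation: [179.9, -0.0, -25.2]
force: [-0.3, 0.5, 0.1]
opening: 0.0874
gripper_force: 0.0
```

apply_moves --commands '[[[0,0,0],0,1],[[0,0,0],0,1],[[0,0,0],0,1],[[0,0,0],0,1],[[0,0,0],0,1],[[0,0,0],0,1],[[0,0,0],0,1],[[0,0,0],0,1]]'

```text
clock: 8.52
tool_pos: [0.438, 0.3534, 0.0191]
orientation: [-180.0, -0.0, -25.1]
force: [-0.7, -1.2, 5.1]
opening: 0.0642
gripper_force: 30.0
```

apply_moves --commands '[[[0,0,1],0,1],[[0,0,3],0,1],[[0,0,6],0,1],[[20.9,-7.5,6],0.4,1],[[20.9,-7.5,6],0.4,1],[[20.9,-7.5,6],0.4,1],[[20.9,-7.5,6],0.4,1],[[20.9,-7.5,6],0.4,1],[[20.9,-7.5,6],0.4,1],[[20.9,-7.5,6],0.4,1],[[20.9,-7.5,6],0.4,1],[[20.9,-7.5,6],0.4,1],[[20.9,-7.5,4],0.4,1],[[20.9,-7.5,2],0.4,1],[[20.9,-7.5,1],0.4,1],[[20.9,-7.5,0.4],0.4,1],[[20.9,-7.5,0.2],0.4,1],[[20.9,-7.5,0.2],0.4,1],[[20.9,-7.5,0.2],0.4,1]]'

```text
clock: 10.1
tool_pos: [0.6471, 0.2788, 0.0216]
orientation: [-180.0, -0.1, -2.2]
force: [-0.5, 0.7, -1.4]
opening: 0.0643
gripper_force: 30.0
```

apply_moves --commands '[[[0,0,-0.1],0,1],[[0,0,-0.1],0,1],[[0,0,-0.1],0,0.1],[[0,0,-0.1],0,0.1],[[0,0,-0.1],0,0.1],[[0,0,-0.1],0,0.1],[[0,0,2],0,0.1],[[0,0,5],0,0],[[0,0,8],0,0],[[0,0,8],0,0]]'

```text
clock: 10.93
tool_pos: [0.65, 0.2799, 0.1076]
orientation: [-179.7, -0.5, -2.2]
force: [2.2, 0.4, 1.6]
opening: 0.0872
gripper_force: 0.0
```

```bash
python3 - <<'E'
from h import *
o=ctrl.get_obs(); print(o["tool_pos"],o["orientation"],o["opening"])
s=ctrl.snapshot("wrist")
print(np.round(plate(s,None,z=.0092,ctr=(.647,.278),half=.09)[0],4))
E
```

```text
[0.65002252 0.27986799 0.10762327] [-179.72634818   -0.48359496   -2.1536697 ] 0.08717812986864172
[ 0.6459  0.2788 -2.4896 83.7035 59.1832]
```

apply_moves --commands '[[[-21.7,-17.1,0],-0.258,0],[[-21.7,-17.1,0],-0.258,0],[[-21.7,-17.1,0],-0.258,0],[[-21.7,-17.1,0],-0.258,0],[[-21.7,-17.1,0],-0.258,0],[[-21.7,-17.1,0],-0.258,0],[[-21.7,-17.1,0],-0.258,0],[[-21.7,-17.1,0],-0.258,0],[[-21.7,-17.1,0],-0.258,0],[[-21.7,-17.1,0],-0.258,0],[[-21.7,-17.1,0],-0.258,0],[[-21.7,-17.1,-3],-0.258,0],[[-21.7,-17.1,-5.5],-0.258,0],[[-21.7,-17.1,-7.2],-0.258,0],[[-21.7,-17.1,-8],-0.258,0],[[-21.7,-17.1,-8.2],-0.258,0],[[-21.7,-17.1,-8.2],-0.258,0]]'

```text
clock: 12.4
tool_pos: [0.4298, 0.1072, 0.018]
orientation: [179.9, 0.1, -17.0]
force: [-0.4, 0.5, -0.1]
opening: 0.0878
gripper_force: 0.0
```

apply_moves --commands '[[[0,0,0],0,1],[[0,0,0],0,1],[[0,0,0],0,1],[[0,0,0],0,1],[[0,0,0],0,1],[[0,0,0],0,1],[[0,0,0],0,1],[[0,0,0],0,1],[[0,0,0],0,1],[[0,0,0],0,1]]'

```text
clock: 13.23
tool_pos: [0.4297, 0.1072, 0.0187]
orientation: [-180.0, -0.0, -17.0]
force: [0.0, 0.8, 1.6]
opening: 0.0446
gripper_force: 30.0
```

apply_moves --commands '[[[0,0,1],0,1],[[0,0,4],0,1],[[0,0,8],0,1],[[18.9,-38.6,8],0.183,1],[[18.9,-38.6,8],0.183,1],[[18.9,-38.6,8],0.183,1],[[18.9,-38.6,8],0.183,1],[[18.9,-38.6,8],0.183,1],[[18.9,-38.6,8],0.183,1],[[18.9,-38.6,8],0.183,1],[[18.9,-38.6,8],0.183,1],[[18.9,-38.6,8],0.183,1],[[18.9,-38.6,8],0.183,1],[[18.9,-38.6,8],0.183,1],[[18.9,-38.6,8],0.183,1],[[18.9,-38.6,8],0.183,1],[[18.9,-38.6,8],0.183,1]]'

```text
clock: 14.65
tool_pos: [0.6179, -0.2786, 0.0977]
orientation: [-180.0, 0.1, -6.6]
force: [0.1, 0.5, -0.6]
opening: 0.0443
gripper_force: 30.0
```

apply_moves --commands '[[[0,0,-2],0,1],[[0,0,-4],0,1],[[0,0,-6],0,1],[[0,0,-7.2],0,1],[[0,0,-7.7],0,1],[[0,0,-7.85],0,1],[[0,0,-7.85],0,1],[[0,0,-7.85],0,1],[[0,0,-7.85],0,1]]'

```text
clock: 15.4
tool_pos: [0.6193, -0.2787, 0.021]
orientation: [180.0, -0.1, -6.5]
force: [-0.2, 0.6, -1.8]
opening: 0.0444
gripper_force: 30.0
```

apply_moves --commands '[[[0,0,-0.05],0,1],[[0,0,-0.05],0,1],[[0,0,-0.05],0,0.3],[[0,0,-0.05],0,0.3],[[0,0,-0.05],0,0.3],[[0,0,-0.05],0,0.3],[[0,0,2],0,0.3],[[0,0,5],0,0],[[0,0,8],0,0],[[0,0,8],0,0]]'

```text
clock: 16.23
tool_pos: [0.6222, -0.28, 0.1068]
orientation: [179.9, -0.5, -6.4]
force: [2.0, -0.4, 0.3]
opening: 0.0759
gripper_force: 0.0
```

```bash
python3 - <<'E'
from h import *
s=ctrl.snapshot("wrist")
print(np.round(plate(s,None,z=.0092,ctr=(.6185,-.2795),half=.09)[0],4))
s=ctrl.snapshot("top"); print(np.round(plate(s,(334,204))[0],4))
E
```

```text
[  0.6172  -0.2786  -6.6135 100.4575  39.3379]
[ 4.355000e-01 -1.026000e-01 -4.969700e+00  2.562287e+02  1.881812e+02]
```

apply_moves --commands '[[[-18.5,16.0,0],0.099,0],[[-18.5,16.0,0],0.099,0],[[-18.5,16.0,0],0.099,0],[[-18.5,16.0,0],0.099,0],[[-18.5,16.0,0],0.099,0],[[-18.5,16.0,0],0.099,0],[[-18.5,16.0,0],0.099,0],[[-18.5,16.0,0],0.099,0],[[-18.5,16.0,0],0.099,0],[[-18.5,16.0,0],0.099,0],[[-18.5,16.0,-3],0.099,0],[[-18.5,16.0,-5.5],0.099,0],[[-18.5,16.0,-7.2],0.099,0],[[-18.5,16.0,-8],0.099,0],[[-18.5,16.0,-8.15],0.099,0],[[-18.5,16.0,-8.15],0.099,0]]'

```text
clock: 17.67
tool_pos: [0.4336, -0.1195, 0.0179]
orientation: [180.0, 0.1, -0.9]
force: [-0.0, -0.4, 0.6]
opening: 0.0876
gripper_force: 0.0
```

apply_moves --commands '[[[0,0,0],0,1],[[0,0,0],0,1],[[0,0,0],0,1],[[0,0,0],0,1],[[0,0,0],0,1],[[0,0,0],0,1],[[0,0,0],0,1],[[0,0,0],0,1],[[0,0,0],0,1]]'

```text
clock: 18.42
tool_pos: [0.434, -0.1188, 0.0187]
orientation: [180.0, -0.0, -0.8]
force: [0.3, -0.2, 2.3]
opening: 0.0596
gripper_force: 30.0
```

apply_moves --commands '[[[0,0,1],0,1],[[0,0,3],0,1],[[0,0,6],0,1],[[18.9,3.4,6],-0.095,1],[[18.9,3.4,6],-0.095,1],[[18.9,3.4,6],-0.095,1],[[18.9,3.4,6],-0.095,1],[[18.9,3.4,6],-0.095,1],[[18.9,3.4,6],-0.095,1],[[18.9,3.4,6],-0.095,1],[[18.9,3.4,6],-0.095,1],[[18.9,3.4,4],-0.095,1],[[18.9,3.4,2],-0.095,1],[[18.9,3.4,1],-0.095,1],[[18.9,3.4,0.4],-0.095,1],[[18.9,3.4,0.15],-0.095,1],[[18.9,3.4,0.1],-0.095,1],[[18.9,3.4,0.1],-0.095,1],[[18.9,3.4,0.1],-0.095,1]]'

```text
clock: 20.0
tool_pos: [0.6232, -0.0848, 0.0204]
orientation: [-180.0, -0.1, -6.3]
force: [0.1, -0.3, -0.9]
opening: 0.0593
gripper_force: 30.0
```

apply_moves --commands '[[[0,0,0],0,1],[[0,0,0],0,0.15],[[0,0,0],0,0.15],[[0,0,0],0,0.15],[[0,0,0],0,0.15],[[0,0,2],0,0.15],[[0,0,5],0,0],[[0,0,9],0,0],[[-5,-25,15],0,0],[[-10,-35,15],0,0],[[-15,-45,15],0,0],[[-20,-50,15],0,0],[[-30,-55,15],0,0],[[-30,-55,15],0,0],[[-30,-55,15],0,0],[[-30,-55,15],0,0],[[-30,-55,15],0,0],[[-30,-55,15],0,0],[[-30,-55,15],0,0],[[-30,-55,15],0,0]]'

```text
clock: 21.67
tool_pos: [0.3932, -0.5233, 0.1598]
orientation: [180.0, -0.0, -6.3]
force: [0.4, -0.9, -0.3]
opening: 0.0878
gripper_force: 0.0
```

```bash
python3 - <<'E'
from h import *
o=ctrl.get_obs(); print(o["tool_pos"],o["clock"])
s=ctrl.snapshot("top"); cv2.imwrite("pics/t9.png",s["img"][:,:,::-1])
for k,c in dict(medium=(.647,.2778),narrow=(.6185,-.2795),large=(.623,-.0848),small=(.65,.0971)).items():
    print(k,np.round(plate(s,None,z=.0092,ctr=c,half=.09)[0],4))
for t in("loupe","swab_tube"): print(t,[d["at"] for d in ctrl.spot_point(s,t)][:2])
E
```

```text
[ 0.39320509 -0.52326801  0.15977945] 21.6667
medium [ 0.6474  0.2787 -2.4681 82.9187 57.2959]
narrow [ 0.619  -0.2784 -6.7098 99.3735 37.2724]
large [ 6.232000e-01 -8.450000e-02 -6.340200e+00  1.226342e+02  5.217890e+01]
small [ 0.6506  0.0973  5.5275 52.2559 36.9724]
loupe [[289.0, 203.7]]
swab_tube [[378.0, 199.7], [247.6, 122.0]]
```

View pics/t9.png

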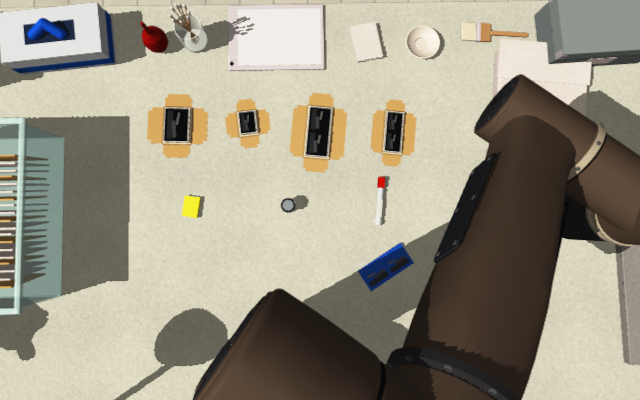

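The final view shows all four plates centred in their folders, at (177,126), (248,123), (319,132) and (394,132). The loupe (288,205) and tube (381,200) haven't moved, and the arm is clear.

```bash
python3 -c "
from plant import ctrl
o=ctrl.get_obs();print(o['qvel'],o['force']);print(ctrl.close_job())"
```

```text
[ 3.17654491 -0.60105333 -1.47644613 -0.65260186  0.34213226 -1.44013623] [-0.90344588  0.26066365 -1.35824127]
the job is handed in; nothing more can be done
None
```

All four negatives are lying in their own folders, measured within about 1 mm and 0.3° of the panels; the loupe and swab tube look unmoved, and the job was handed in at about 22 s with no verdict returned.

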